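Put the bench tools back in their drawer insert

TASK

Put the pliers and the screwdriver that lie on the dark bench mat away in the open drawer: lay each one flat, without dropping it, down into the empty pocket of the insert that is shaped for it, the pliers with their jaws in the narrow nose of the pocket and the screwdriver with its shaft in the narrow channel. Then push the drawer fully shut without slamming it, and leave the other things on the bench where they are.

Things in the scene. Friction and masses are not known exactly. Their poses are not given: they have to be found in the camera images.
- pliers: Bare steel flat-nose pliers, rigid, 161 mm long, 110 g, flat on the 2 mm mat. Origin: underside, below the rivet; x to the jaw tips, z up. Box joint 26 (x) by 24 (y) by 14 mm thick, centred there: grip it across y. Jaws 18 narrowing to 12 mm wide, 12 mm thick, tips at x +58 mm. Two bowed handles 11 mm thick reach x -102 mm, 61 mm wide over both. Mass centre at x about -10 mm.
- pliers_tip (a point): Middle of the pliers' jaw tips: 58 mm from the pliers' origin along their x, 6 mm above their underside.
- driver: Screwdriver flat on the mat, 156 mm long, 70 g. Octagonal aluminium handle 20 mm across flats, 90 mm long, with 6 mm end cap; steel shaft 5 mm thick, 60 mm long. Origin: underside below the handle's middle; x to the shaft's tip (+105 mm), cap end at -51 mm, axis 10 mm up. Mass centre near the handle's middle: grip there across y. If it rolls, the origin turns with it: use driver_mid.
- driver_mid (a point): Middle of the screwdriver's handle, on its axis (10 mm above the surface it lies on).
- driver_tip (a point): Tip of the screwdriver's shaft, on its axis, 105 mm from driver_mid.
- drawer (a joint): How far (m) the upper drawer is pushed in, of a white bench-top drawer unit fixed on the table (260 mm deep, 320 wide, 116 high; the lower drawer is shut and does not open). 0 fully open, 0.001 to 0.018 at the start, 0.203 fully shut (its stop). It slides along its own x (shuts towards +x, away from the robot) and stays where left; 3 to 4 N moves it.
- drawer_pull (a point): Middle of the outer edge of the aluminium lip pull on the upper drawer's front, 92 mm above the table; axes of the drawer: x into the unit, y along the front, z up. The lip is 120 mm wide (y), 6 mm thick, 12 mm out from the flat front, which spans 57 to 102 mm above the table. To shut, push the lip or the front towards +x. The unit's top, 116 mm up, begins 27 mm behind the lip when shut.
- pliers_pocket (a point): Where the pliers' origin belongs, on the floor of their pocket (66 mm above the table) in the drawer's 14 mm thick dark insert; pliers' x along the drawer's +x (jaws to the back). From here: wide part x -111 to +22, y -40 to +40 mm; nose on to x +66, y -16 to +16. Drawer's inner faces: x -118 and +82, y -227 and +57; side and back walls 28, front 35 mm above the floor.
- driver_pocket (a point): Below where driver_mid belongs, on the floor of the screwdriver pocket (66 mm above the table, 14 deep); screwdriver's x along the drawer's +y (shaft towards the pliers pocket). From here: handle part y -53 to +53, x -17 to +17 mm; shaft channel on to y +113, x -8 to +8; finger recess x -37 to +37, y -26 to +26. A file lies fixed in a parallel pocket about 97 mm further back; it stays.
- spectacles: Bystander: folded spectacles with thin metal rims, 140 mm wide (y), 27 mm high, at the far side of the mat; origin under their centre. Leave alone.
- lens: Bystander: round uncut glass lens, 66 mm in diameter, 10 mm high, lying between the two tools and beyond them; origin under its centre. Leave alone.
- pot: Bystander: little clear pot with white lid, 34 mm in diameter, 34 mm high, on the robot's side of the mat; origin under its centre. Leave alone.
- dropper: Bystander: white dropper bottle with a conical blue cap, 34 mm in diameter, 85 mm high; origin under its centre. Leave alone.
- carton: Bystander: white carton, 50 by 75 by 45 mm high; origin under its centre. Leave alone.
Things that resemble listed ones, but are neither listed nor needed, are in the scene too. Of the things shaped like the driver, the aluminium one is meant. Several things have the shape of the pliers; the one meant has the colours described above.

How it is judged (in metres and radians):
On the way, in this order (a step that is already met when the one before it is completed fails the run):
1. one of the two tools lies flat in its own pocket (((x of pliers in the frame of pliers_pocket between -0.014 and 0.014 m and y of pliers in the frame of pliers_pocket between -0.014 and 0.014 m and z of pliers in the frame of pliers_pocket between -0.004 and 0.005 m and x of pliers_tip in the frame of pliers_pocket between 0.04 and 0.075 m and angle between pliers's own z axis and vertical below 0.08 rad) or (x of driver_mid in the frame of driver_pocket between -0.014 and 0.014 m and y of driver_mid in the frame of driver_pocket between -0.016 and 0.016 m and z of driver_mid in the frame of driver_pocket between 0.006 and 0.014 m and y of driver_tip in the frame of driver_pocket between 0.085 and 0.125 m and z of driver_tip in the frame of driver_pocket between 0.002 and 0.018 m))), for 0.2 s.
2. both tools lie flat in their pockets (x of pliers in the frame of pliers_pocket between -0.014 and 0.014 m and y of pliers in the frame of pliers_pocket between -0.014 and 0.014 m and z of pliers in the frame of pliers_pocket between -0.004 and 0.005 m and x of pliers_tip in the frame of pliers_pocket between 0.04 and 0.075 m and angle between pliers's own z axis and vertical below 0.08 rad and x of driver_mid in the frame of driver_pocket between -0.014 and 0.014 m and y of driver_mid in the frame of driver_pocket between -0.016 and 0.016 m and z of driver_mid in the frame of driver_pocket between 0.006 and 0.014 m and y of driver_tip in the frame of driver_pocket between 0.085 and 0.125 m and z of driver_tip in the frame of driver_pocket between 0.002 and 0.018 m), for 0.2 s.
At the end, for the whole second after the job is handed in: Drawer shut to 6 mm. Both tools at rest, flat on their pocket floors (pliers within 0.08 rad and 5 mm, screwdriver axis 6 to 14 mm up, tip 2 to 18), within 14 mm of their place (screwdriver 16 along), jaws in the nose (tips x 40 to 75 mm), shaft in the channel (tip y 85 to 125 mm) (all of step 2 and value of joint drawer above 0.197 m and linear speed of each of pliers, driver below 0.02 m/s); the robot touches nothing.
It fails at once if a tool is dropped or thrown (faster than 0.6 m/s with no finger on it) ((linear speed of pliers above 0.6 m/s and contact force between the fingers and pliers below 0.05 N) or (linear speed of driver above 0.6 m/s and contact force between the fingers and driver below 0.05 N)).
It fails at once if the drawer is slammed (closing faster than 0.5 m/s) (velocity of joint drawer above 0.5 m/s).
It fails at once if another thing on the bench is moved by more than 30 mm (distance of any of spectacles, lens, pot, dropper, carton from where it was at the start of the episode above 0.03 m).
It also fails if it takes over 70 s, if anything falls off the work surface, if the arm or the gripper's body presses on something with over 40 N, if the wrist force passes 120 N, or if a joint passes its speed limit or range.

ROBOT

A 6-joint arm with a two-finger parallel gripper is mounted at the origin on the work surface. World frame = base frame: x ahead of the robot, y to its left, z up, the work surface at z = 0. Lengths are in mm, angles in rad, forces in N, time in s.
With the tool pointing down it reaches from about 275 to 1000 mm from the base axis. Payload 8.4 kg.
Tool frame: the origin (TCP) lies on the centre line of the jaws, within the pads' length; the fingertips stand 17 mm ahead of it and the grasp point (between the pads) lies 2 mm behind it (r.tcp_to_tips is the z of the fingertips in the tool frame, in mm); z points along the fingers, y is the direction in which the jaws open and shut (so a half turn about z gives the same grasp; the last joint's range is limited). The gripper opens to 85 mm and grips with 20 to 120 N. Pads are 22 mm wide; open, the fingers measure 114 mm over their backs; the gripper's body (76 mm by 85 mm) begins 54 mm behind the grasp point. The pads swing forward as they close: fully open they stand 13 mm farther back than shut.
Start: joints at [1.328, 0.353, 1.633, -0, 1.155, -0.002], TCP at [149.048, 606.97, 248.281] pointing down, gripper open.
Joint ranges: [-2.63, 2.63], [-0.92, 2.1], [0.06, 2.66], [-1.3, 4.44], [0, 2.69], [-3.02, 3.02]. Speed limits (rad/s): [2.22, 2.22, 2.79, 3.14, 3.14, 3.14].

INTERFACE

Orientations are given as [roll, pitch, yaw] about the fixed x, y, z axes, in that order (R = Rz(yaw) Ry(pitch) Rx(roll)).
In Python, from rig import r, cams, job gives the robot as it stands.
- The arm moves only by the tool drive_tool, never from a script. Its argument "deltas" is a list of rows, each a list of 4 numbers: the shift along the tool's x, y, z in cm, then the turn about the tool's z in rad. In form: [[x, y, z, roll], ...]. A call has 1 to 12 rows; each row shifts and turns the commanded pose from where the row before left it, along the tool's axes as they then stand; what a row does not reach is not made up. A row lasts 1/12 s, in which the tool goes at most 41.7 mm and 7.16 degrees, less where a joint would pass 70% of its speed; a pose out of reach is approached as far as the arm can. A call with a gripper value outside its range is refused whole. "jaw" is the closure, from 0 (fully open) to 1 (shut), set as the call begins (left out, the last holds). The fingers move at their own pace and stop on an object; "force" is the grip in N (left out, the last holds). Time passes only in rows, so rows that do not move let the fingers close. It gives the time, the measured TCP pose, the force and the opening at its end, in the units of the state.
- r.sense(): the state, without advancing time (a new reading comes with each control period).
- cams.grab_frame(name): name is "side" or "top" or "wrist"; returns (picture, depth): 480x640x3 uint8, red, green, blue; 480x640 float32, mm along the optical axis (not along the pixel's ray), 0 where there is no reading.
- cams.camera_params(name): a dict with "fx", "fy", "cx", "cy" (pixels), "R" (3x3) and "t" (3): a world point X has camera coordinates R X + t. Camera axes: x right, y down, z forward; pixel columns grow to the right and rows downward; lengths in mm; the calibration is good to about 2 mm. A picture is of the moment at which its call begins: read the wrist's pose just before it. camera_params takes no time and is no camera call; for the wrist camera it gives the pose at the moment of the call.
- job.sign_off(): hands the job in, once; it reports no verdict.
The state is a dict: "clock": time; "qpos": joint angles; "qvel": joint speeds; "joint_efforts": joint torques, N m; "eef_pos": TCP position; "tcp_rot": TCP orientation; "contact_force": force on the tool from outside, world axes, zero at the start; "wrist_torque": the same for the moment, N m; "opening": opening from 0.0 (shut) to 1.0 (fully open).
Only numpy, scipy, OpenCV 4.12 (cv2) and the standard library are available. Lean on these libraries where they do the work, as an engineer would, in place of code of your own. Each camera call takes 0.05 s, during which the arm holds its last target. There are 200 camera calls.

## Working session

There is one attempt and no reset: what is moved stays moved. The work goes in short steps, Python scripts to look and compute and a tool call to move; the robot and the scene stay as the last step left them, time stands still between calls to the robot, and variables do not carry over. Pictures are saved under pics/ and viewed, about 8 in all and at most 12, crops included, and the job is handed in when it is done.

Besides the shell and the picture viewer there is one more tool, called after ">>>" in YAML: its name, and indented under it one key for each argument. drive_tool: Moves the arm, as the interface text tells. Its arguments: {"type":"object","properties":{"deltas":{"type":"array"},"jaw":{"type":"number"},"force":{"type":"number"}},"required":["deltas"]}

```bash
mkdir -p pics && ls
python3 - <<'E'
from rig import r,cams,job
import cv2,numpy as np
s=r.sense();print(s['clock'],s['eef_pos'],s['tcp_rot'],s['opening'],r.tcp_to_tips)
for n in ['top','side']:
    p,d=cams.grab_frame(n);cv2.imwrite(f'pics/{n}0.png',p[:,:,::-1]);np.savez(f'pics/{n}0.npz',p=p,d=d,**cams.camera_params(n))
    c=cams.camera_params(n);print(n,c['fx'],c['cx'],c['cy'],c['R'].round(3).tolist(),c['t'])
E
```

```text
pics
0.0 [148.92595093 606.51345977 247.53392135] [-3.14014533e+00 -9.86000531e-06  2.90077737e+00] 0.9951967084100891 17.0
top 537.2582428216336 313.17584803662726 235.70998011905414 [[0.013, -1.0, -0.012], [-0.991, -0.011, -0.134], [0.134, 0.014, -0.991]] [ -17.54261835  490.6619202  1186.00165608]
side 512.0775705385731 319.7405133474637 238.57702258590786 [[0.998, -0.056, 0.004], [-0.041, -0.773, -0.633], [0.038, 0.632, -0.774]] [-459.43068967   73.27140585 1227.49249966]
```

View pics/top0.png

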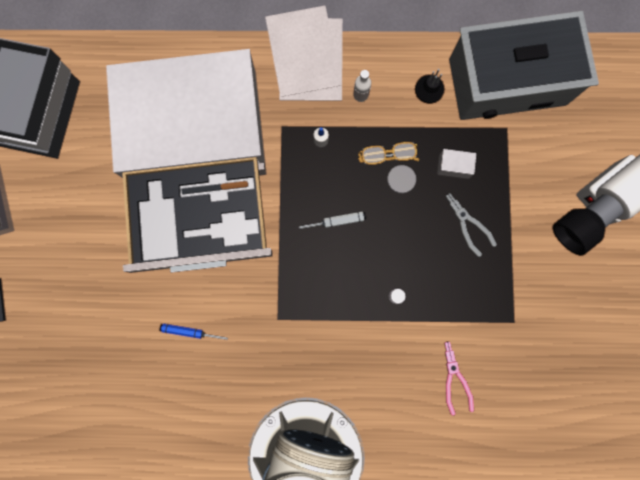

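View pics/side0.png

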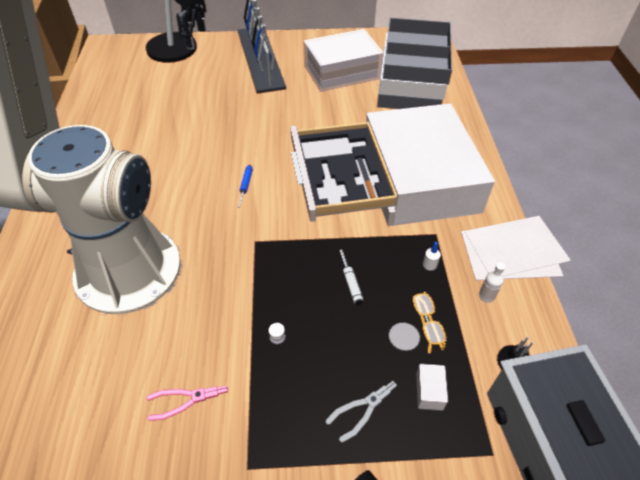

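Top view: the grey steel pliers are on the mat at about (470,223). The pink pair at (458,378) is off the mat and is not meant. The aluminium screwdriver is on the mat at about (335,220), and the blue one at (190,332) is not meant. The drawer is at the left: pliers pocket at (158,225) with its nose up, driver pocket at (225,231) with its channel to the left. I'll measure and confirm with one crop.

```bash
cat > h.py <<'E'
import numpy as np,cv2
def load(f):
    z=np.load(f);return z['p'],z['d'],{k:z[k] for k in('fx','fy','cx','cy','R','t')}
def ray(c,uv,z):
    uv=np.atleast_2d(np.asarray(uv,float))
    d=np.c_[(uv[:,0]-c['cx'])/c['fx'],(uv[:,1]-c['cy'])/c['fy'],np.ones(len(uv))]@c['R']
    C=-c['R'].T@c['t'];return C+d*((z-C[2])/d[:,2])[:,None]
def proj(c,X):
    q=np.atleast_2d(X)@c['R'].T+c['t'];return np.c_[c['fx']*q[:,0]/q[:,2]+c['cx'],c['fy']*q[:,1]/q[:,2]+c['cy']]
def blobs(m,amin=60):
    n,l,s,c=cv2.connectedComponentsWithStats(m.astype(np.uint8));return [(i,s[i],l==i) for i in range(1,n) if s[i][4]>=amin]
E
python3 - <<'E'
from h import *
p,d,c=load('pics/top0.npz')
print('C',-c['R'].T@c['t'])
g=p.max(2)
mat=np.zeros(g.shape,bool);mat[130:318,284:506]=1
for i,s,m in blobs((g>85)&mat):
    v,u=np.nonzero(m);X=ray(c,np.c_[u,v],8)[:,:2];mu=X.mean(0);w,V=np.linalg.eigh(np.cov((X-mu).T));a=V[:,1]
    t=(X-mu)@a;n=(X-mu)@V[:,0]
    print('mat',s,'mean',mu.round(),'axis',a.round(3),'ext',t.min().round(),t.max().round(),n.min().round(),n.max().round(),p[m].mean(0).round(), 'skew',(t**3).mean().round())
dr=np.zeros(g.shape,bool);dr[165:262,128:264]=1
for i,s,m in blobs((p.min(2)>120)&dr):
    v,u=np.nonzero(m);X=ray(c,np.c_[u,v],66)[:,:2]
    print('drw',s,'mean',X.mean(0).round(),'min',X.min(0).round(),'max',X.max(0).round(),'rect',cv2.minAreaRect(X.astype(np.float32)), 'depthz',np.median((c['R'].T@(np.c_[(u-c['cx'])/c['fx'],(v-c['cy'])/c['fy'],np.ones(len(u))].T*d[m]-c['t'][:,None]))[2]).round(1))
a=cv2.resize(p[150:270,120:270],(600,480),interpolation=cv2.INTER_CUBIC)
b=cv2.resize(p[185:265,290:370],(400,400)); e=cv2.resize(p[185:265,430:510],(400,400))
cv2.imwrite('pics/crop_dr.png',a[:,:,::-1]);cv2.imwrite('pics/crop_tools.png',np.hstack([b,e])[:,:,::-1])
E
```

```text
C [ 327.70107037  -28.50522044 1240.74826314]
mat [313 130  16  13 165] mean [734. -26.] axis [0.05  0.999] ext -17.0 19.0 -15.0 16.0 [170. 166. 167.] skew 107.0
mat [358 142  61  23 970] mean [ 693. -186.] axis [-0.121  0.993] ext -68.0 73.0 -24.0 24.0 [162. 140. 115.] skew 790.0
mat [441 149  36  26 789] mean [ 675. -350.] axis [0.123 0.992] ext -40.0 41.0 -28.0 28.0 [197. 190. 192.] skew 26.0
mat [387 165  29  28 643] mean [ 632. -216.] axis [-0.881  0.474] ext -33.0 34.0 -33.0 33.0 [147. 143. 144.] skew -74.0
mat [446 194  51  63 661] mean [ 525. -371.] axis [-0.832 -0.555] ext -85.0 73.0 -30.0 31.0 [130. 131. 132.] skew -9434.0
mat [324 211  40  17 400] mean [534. -81.] axis [-0.191  0.982] ext -47.0 47.0 -12.0 12.0 [157. 158. 159.] skew 54.0
mat [299 222  24   7  71] mean [519.  -5.] axis [-0.194  0.981] ext -27.0 27.0 -3.0 4.0 [117. 116. 117.] skew 52.0
mat [389 288  17  16 220] mean [ 359. -204.] axis [-0.264  0.965] ext -19.0 19.0 -18.0 18.0 [194. 191. 192.] skew 32.0
drw [128 165  50   6 168] mean [639. 368.] min [631. 297.] max [644. 408.] rect ((637.3194580078125, 352.483
[... 159 characters left out ...]
8.] rect ((593.5621948242188, 205.72265625), (62.05850601196289, 165.76348876953125), 7.069352626800537) depthz 65.4
drw [ 139  181   39   80 2323] mean [507. 333.] min [428. 287.] max [606. 378.] rect ((519.2935180664062, 334.9889831542969), (176.10101318359375, 77.98029327392578), 7.267405033111572) depthz 64.7
drw [ 184  211   75   35 1329] mean [499. 175.] min [463. 110.] max [540. 274.] rect ((496.86065673828125, 192.408203125), (73.822509765625, 165.36898803710938), 7.441822528839111) depthz 64.7
drw [152 248 112  14 623] mean [438. 195.] min [426.  98.] max [458. 342.] rect ((432.6502990722656, 218.89849853515625), (18.80597496032715, 245.8827362060547), 7.391486167907715) depthz 99.8
```

View pics/crop_tools.png

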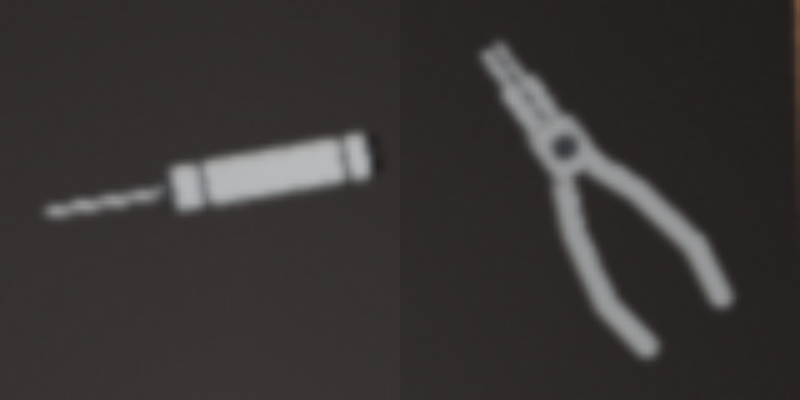

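View pics/crop_dr.png

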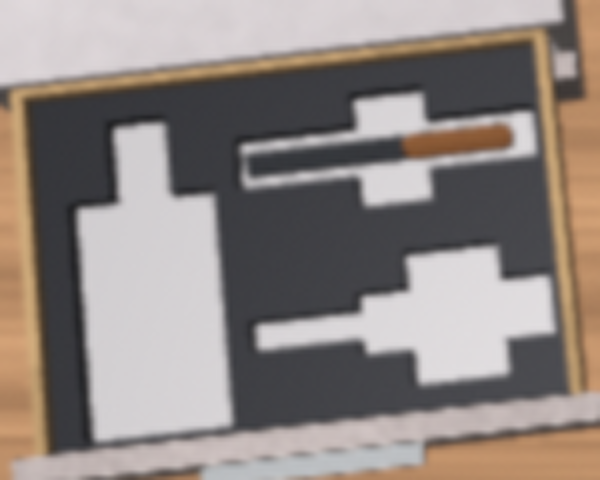

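The left crop confirms the bright aluminium driver, with its shaft to the left (tip near full-image (299,227), cap near (364,216)). The right crop confirms bare-steel pliers, with the rivet at about (463,214), jaw tips at (449,195) and handles at lower right. The drawer crop shows both pockets empty; the file pocket further back holds a file. I'll compute poses from these points.

```bash
cat >> h.py <<'E'
def driver(p,c,box,z=12):
    u0,v0,u1,v1=box;m=np.zeros(p.shape[:2],bool);m[v0:v1,u0:u1]=1
    B=blobs((p.max(2)>85)&m);b=max(B,key=lambda q:q[1][4])[2]
    v,u=np.nonzero(b);X=ray(c,np.c_[u,v],z)[:,:2];rc=cv2.minAreaRect(X.astype(np.float32));return rc
E
python3 - <<'E'
from h import *
for n,pts in dict(top=[(463,214.4),(448.8,195),(364.4,215.6),(299,227.4)],).items():
    p,d,c=load(f'pics/{n}0.npz')
    riv=ray(c,pts[0],16)[0];tip=ray(c,pts[1],14)[0];cap=ray(c,pts[2],12)[0];dt=ray(c,pts[3],12)[0]
    print(n,'rivet',riv,'tip',tip,np.hypot(*(tip-riv)[:2]),'head',np.arctan2(*(tip-riv)[1::-1]))
    a=(dt-cap)[:2];L=np.hypot(*a);print('cap',cap,'tip',dt,L,'head',np.arctan2(a[1],a[0]),'mid from cap',cap[:2]+a/L*51,'from tip',dt[:2]-a/L*105)
    # dark rivet centroid
    g=p.max(2).astype(int);m=np.zeros(g.shape,bool);m[209:220,458:469]=1
p,d,c=load('pics/side0.npz')
g=p.max(2).astype(int)
for name,(u0,v0,u1,v1) in dict(pl=(320,375,405,445),dr=(330,245,370,308)).items():
    m=np.zeros(g.shape,bool);m[v0:v1,u0:u1]=1
    for i,s,b in blobs((g>90)&m,30):
        v,u=np.nonzero(b);X=ray(c,np.c_[u,v],10)[:,:2];mu=X.mean(0);w,V=np.linalg.eigh(np.cov((X-mu).T))
        t=(X-mu)@V[:,1];print(name,s,mu.round(1),V[:,1].round(3),t.min().round(),t.max().round())
E
```

```text
top rivet [ 546.65483596 -355.94155234   16.        ] tip [ 592.34478442 -324.73480006   14.        ] 55.33021577492998 head 0.5992329430919123
cap [ 542.04576465 -129.27059906   12.        ] tip [512.68896507  21.85480556  12.        ] 153.9503478578841 head 1.7626613746213293 mid from cap [532.32057208 -79.20643394] from tip [532.71142035 -81.21847557]
pl [325 381  72  61 987] [ 521.9 -372.3] [-0.818 -0.575] -88.0 74.0
dr [340 250  23  52 409] [529.8 -65.5] [-0.19   0.982] -58.0 91.0
```

```bash
cat > go.py <<'E'
import sys,numpy as np
from rig import r
# usage: go.py x y z yaw -> shift in tool axes after turning first, cm / rad
s=r.sense();P=np.array(s['eef_pos']);ro=s['tcp_rot'];x,y,z,yaw=map(float,sys.argv[1:5])
w=ro[2];turn=-((yaw-w+np.pi)%(2*np.pi)-np.pi)
D=np.array([x,y,z])-P
f=lambda a:np.round([(D[0]*np.cos(a)+D[1]*np.sin(a))/10,(D[0]*np.sin(a)-D[1]*np.cos(a))/10,-D[2]/10],3)
print('t',s['clock'],'P',P.round(1),'yaw',round(w,3),'rp',np.round(ro[:2],3),'turn',round(turn,3),'before-turn',f(w),'after-turn',f(yaw),'F',np.round(s['contact_force'],1),'open',s['opening'],'q6',s['qpos'][5])
E
python3 go.py 532 -80 150 1.763
```

```text
t 0.1 P [148.9 606.6 247.6] yaw 2.901 rp [-3.14 -0.  ] turn 1.138 before-turn [-53.574 -57.54    9.763] after-turn [-74.71   24.485   9.763] F [-0.6 -0.3 -0.2] open 0.9968098747594986 q6 -0.002394398867353605
```

>>> drive_tool:
  deltas:
    - [0,0,0,0.114]
    - [0,0,0,0.114]
    - [0,0,0,0.114]
    - [0,0,0,0.114]
    - [0,0,0,0.114]
    - [0,0,0,0.114]
    - [0,0,0,0.114]
    - [0,0,0,0.114]
    - [0,0,0,0.113]
    - [0,0,0,0.113]
  jaw: 0

```text
clock: 0.93
eef_pos: [149.0, 606.7, 247.8]
tcp_rot: [-3.141, 0.001, 1.757]
contact_force: [-0.1, 0.4, -0.3]
opening: 1.0
```

>>> drive_tool:
  deltas:
    - [-3.1,1,0,0]
    - [-3.1,1,0,0]
    - [-3.1,1,0,0]
    - [-3.1,1,0,0]
    - [-3.1,1,0,0]
    - [-3.1,1,0,0]
    - [-3.1,1,0,0]
    - [-3.1,1,0,0]
    - [-3.1,1,0,0]
    - [-3.1,1,0,0]
    - [-3.1,1,0,0]
    - [-3.1,1,0,0]

```text
clock: 1.93
eef_pos: [338.1, 263.2, 248.2]
tcp_rot: [-3.142, 0.0, 1.763]
contact_force: [0.8, 1.1, -0.3]
opening: 0.998
```

>>> drive_tool:
  deltas:
    - [-3.1,1,0.6,0]
    - [-3.1,1,0.6,0]
    - [-3.1,1,0.6,0]
    - [-3.1,1,0.6,0]
    - [-3.1,1,0.6,0]
    - [-3.1,1,0.6,0]
    - [-3.1,1,0.6,0]
    - [-3.1,1,0.6,0]
    - [-3.1,1,0.6,0]
    - [-3.1,1,0.6,0]
    - [-3.1,1,0.6,0]
    - [-3.1,1,0.6,0]

```text
clock: 2.93
eef_pos: [526.9, -79.2, 175.7]
tcp_rot: [-3.141, -0.0, 1.763]
contact_force: [1.1, 0.4, -0.1]
opening: 0.998
```

```bash
python3 go.py 532 -80 150 1.763
```

```text
t 2.9333 P [526.9 -79.2 175.7] yaw 1.763 rp [-3.141 -0.   ] turn -0.0 before-turn [-0.179  0.484  2.571] after-turn [-0.179  0.484  2.571] F [ 1.1  0.4 -0.1] open 0.9980406853574141 q6 -0.34378436654297645
```

Run:
```python
from rig import cams
import cv2,numpy as np
from h import *
c=cams.camera_params('wrist');p,d=cams.grab_frame('wrist');np.savez('pics/w1.npz',p=p,d=d,**c);cv2.imwrite('pics/w1.png',p[:,:,::-1])
print(-c['R'].T@c['t'],c['R'].round(2).tolist(), proj(c,[[532,-80,12],[512.7,22,12]]))
for i,s,b in blobs(p.max(2)>85,300):
    v,u=np.nonzero(b);X=ray(c,np.c_[u,v],12)[:,:2];print(s,X.mean(0).round(1),cv2.minAreaRect(X.astype(np.float32)))
```

```text
[513.04439754  -0.64866439 300.68293057] [[0.98, 0.19, -0.0], [0.18, -0.93, 0.32], [0.06, -0.31, -0.95]] [[330.37199481 219.29511883]
 [331.57390603  80.16860014]]
[    0     0    58   443 20573] [ 288.7 -136.1] ((293.0816650390625, -169.834228515625), (408.181884765625, 51.90742111206055), 85.460693359375)
[  261     0   379   280 48520] [559.   15.9] ((604.850341796875, -14.382034301757812), (273.7207946777344, 206.72813415527344), 10.97390079498291)
[  534   152   106   276 15836] [ 777.6 -105.9] ((769.5805053710938, -127.92303466796875), (95.83011627197266, 275.6360778808594), 25.900325775146484)
[ 468  287   50   73 2101] [ 693.7 -143.1] ((696.9085693359375, -143.1091766357422), (39.986873626708984, 74.99858093261719), 52.998809814453125)
[  75  293   60   54 2125] [ 353.6 -208.7] ((353.1428527832031, -208.54611206054688), (63.8502197265625, 34.79486846923828), 54.77565002441406)
[ 158  308   51   88 1112] [ 422.4 -223.7] ((420.5801696777344, -226.44154357910156), (99.08334350585938, 30.29659080505371), 81.78825378417969)
[ 444  308   50   88 1161] [ 680.2 -173.3] ((682.7446899414062, -175.67086791992188), (29.659229278564453, 99.0584487915039), 30.303022384643555)
[ 371  344   71   60 3275] [ 630.2 -213.7] ((629.6135864257812, -214.7335662841797), (63.03913879394531, 67.10115051269531), 35.13241958618164)
[  58  413   83   57 1756] [ 347.7 -345.1] ((341.7543640136719, -353.6969299316406), (98.26898193359375, 49.4288215637207), 29.512601852416992)
[523 413  59  34 824] [ 790.1 -249. ] ((790.9310302734375, -250.7493896484375), (26.9609432220459, 69.8328857421875), 80.90431213378906)
[509 453  48  27 902] [ 788.5 -303.1] ((791.2900390625, -299.2142639160156), (49.230865478515625, 35.63359451293945), 10.990336418151855)
```

View pics/w1.png

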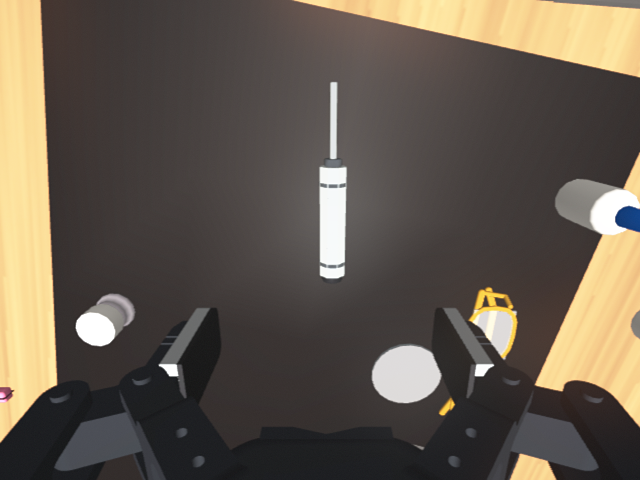

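The wrist view confirms the driver: its shaft tip is at (334,82), its cap end at (332,282) and the handle axis at u≈333. The fingers flank it evenly.

```bash
python3 - <<'E'
from h import *
p,d,c=load('pics/w1.npz')
t=ray(c,(334,82),12)[0][:2];k=ray(c,(332,282),12)[0][:2];a=t-k;L=np.hypot(*a);print(t,k,L,np.arctan2(a[1],a[0]),t-a/L*105,k+a/L*51)
E
python3 go.py 533 -80 22 1.763
```

```text
[514.65229755  21.13731767] [ 544.16175346 -134.301077  ] 158.21473548869184 1.7584102460165587 [534.23639546 -82.02014987] [534.64947733 -84.19602134]
t 2.9833 P [529.7 -83.2 175.1] yaw 1.762 rp [3.14e+00 3.00e-03] turn -0.001 before-turn [ 0.248  0.381 15.314] after-turn [ 0.248  0.382 15.314] F [ 2.6 -3.7  0.7] open 1.0013480683323663 q6 -0.3473738791337088
```

>>> drive_tool:
  deltas:
    - [0.09,0.41,1.5,0]
    - [0,0,2,0]
    - [0,0,2,0]
    - [0,0,2,0]
    - [0,0,2,0]
    - [0,0,2,0]
    - [0,0,1.5,0]
    - [0,0,1,0]
    - [0,0,0.5,0]
    - [0,0,0,0]
    - [0,0,0,0]

```text
clock: 3.9
eef_pos: [530.7, -75.9, 31.6]
tcp_rot: [3.141, 0.0, 1.763]
contact_force: [0.7, -0.2, 0.5]
opening: 0.994
```

```bash
python3 go.py 533.5 -81.5 21 1.76
```

```text
t 3.9 P [530.7 -75.9  31.6] yaw 1.763 rp [3.141 0.   ] turn 0.003 before-turn [-0.602  0.168  1.06 ] after-turn [-0.601  0.17   1.06 ] F [ 0.7 -0.2  0.5] open 0.9941085290889402 q6 -0.3368400552801938
```

>>> drive_tool:
  deltas:
    - [-0.6,0.17,0.5,0]
    - [0,0,0.35,0]
    - [0,0,0.2,0]
    - [0,0,0,0]
    - [0,0,0,0]

```text
clock: 4.32
eef_pos: [533.2, -81.5, 20.8]
tcp_rot: [-3.141, -0.0, 1.763]
contact_force: [-0.7, 0.4, -0.6]
opening: 0.999
```

>>> drive_tool:
  deltas:
    - [0,0,0,0]
    - [0,0,0,0]
    - [0,0,0,0]
    - [0,0,0,0]
    - [0,0,0,0]
    - [0,0,0,0]
    - [0,0,0,0]
    - [0,0,0,0]
    - [0,0,0,0]
    - [0,0,0,0]
  jaw: 1
  force: 40

```text
clock: 5.15
eef_pos: [533.4, -81.5, 21.0]
tcp_rot: [3.141, 0.0, 1.763]
contact_force: [-1.9, 0.7, 4.4]
opening: 0.217
```

>>> drive_tool:
  deltas:
    - [0,0,-0.5,0]
    - [0,0,-1,0]
    - [0,0,-1.5,0]
    - [0,0,-2,0]
    - [0,0,-2,0]
    - [0,0,-2,0]
    - [0,0,-2,0]
    - [0,0,-2,0]
    - [0,0,-1,0]
    - [0,0,0,0]

```text
clock: 5.98
eef_pos: [534.7, -81.7, 163.5]
tcp_rot: [3.137, 0.002, 1.763]
contact_force: [0.5, -0.7, -0.6]
opening: 0.222
```

```bash
python3 go.py 500 161.5 160 1.699
python3 - <<'E'
from rig import cams
import cv2,numpy as np
c=cams.camera_params('wrist');p,d=cams.grab_frame('wrist');np.savez('pics/w2.npz',p=p,d=d,**c);cv2.imwrite('pics/w2.png',p[:,:,::-1])
E
```

```text
t 5.9833 P [534.7 -81.7 163.5] yaw 1.763 rp [3.137e+00 2.000e-03] turn 0.064 before-turn [24.536  1.23   0.346] after-turn [24.565 -0.336  0.346] F [ 0.5 -0.7 -0.6] open 0.22172583180698194 q6 -0.3463303107624845
```

View pics/w2.png

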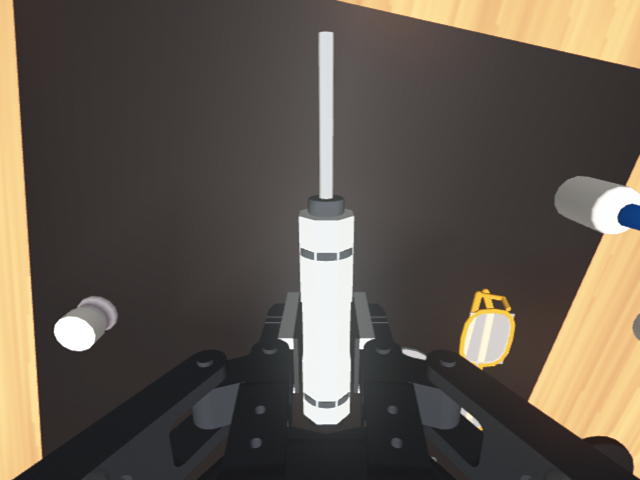

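The driver is held straight along the tool axis: tip at (326,32), handle between the pads.

Run:
```python
from h import *
p,d,c=load('pics/w2.npz')
t=ray(c,(326,32),154.5)[0];k=ray(c,(326.5,422),156)[0];P=np.array([534.7,-81.7]);a=1.763
for q in(t,k):
    D=q[:2]-P;print(q,D@[np.cos(a),np.sin(a)],D@[np.sin(a),-np.cos(a)])
print(d[60,326],(c['R']@t+c['t'])[2])
```

```text
[516.17313688  20.98940118 154.5       ] 104.33749123144769 1.4302778057004568
[ 546.32810623 -133.11632063  156.        ] -52.69075277454138 1.592310829610296
120.185745 119.11030099597082
```

>>> drive_tool:
  deltas:
    - [0,0,0,0.064]
    - [1,0,0,0]
    - [2,0,0,0]
    - [2.7,0,0,0]
    - [2.7,0,0,0]
    - [2.7,0,0,0]
    - [2.7,0,0,0]
    - [2.7,-0.3,0,0]
    - [2.7,0,0,0]
    - [2.7,0,0,0]
    - [2,0,0,0]
    - [0.7,0,0,0]

```text
clock: 7.03
eef_pos: [497.5, 164.8, 159.6]
tcp_rot: [-3.14, -0.0, 1.702]
contact_force: [0.0, 0.6, -0.4]
opening: 0.223
```

>>> drive_tool:
  deltas:
    - [0,0,0,0]
    - [0,0,0,0]
    - [0,0,0,0]

```text
clock: 7.28
eef_pos: [498.6, 161.3, 160.3]
tcp_rot: [-3.141, 0.0, 1.699]
contact_force: [0.1, -1.0, -0.6]
opening: 0.223
```

```bash
python3 go.py 500 161.5 160 1.699
python3 - <<'E'
from rig import cams
import cv2,numpy as np
from h import *
c=cams.camera_params('wrist');p,d=cams.grab_frame('wrist');np.savez('pics/w3.npz',p=p,d=d,**c);
q=p[:,:,::-1].copy()
O=np.array([500,161.5]);ax=np.array([np.cos(.128),np.sin(.128)]);ay=np.array([-ax[1],ax[0]])
for z,col in((66,(0,0,255)),(80,(0,255,0))):
    w=lambda x,y:np.r_[O+x*ax+y*ay,z]
    L=[(-8,53),(-8,113),(8,113),(8,53),(17,53),(17,26),(37,26),(37,-26)]
    cv2.polylines(q,[proj(c,[w(*e) for e in L]).round().astype(int)],False,col,1)
    O2=np.array([541,336.8]);w=lambda x,y:np.r_[O2+x*ax+y*ay,z]
    L=[(-111,-40),(-111,40),(22,40),(22,16),(66,16),(66,-16),(22,-16),(22,-40)]
    cv2.polylines(q,[proj(c,[w(*e) for e in L]).round().astype(int)],True,col,1)
cv2.imwrite('pics/w3.png',q)
E
```

```text
t 7.2833 P [498.6 161.3 160.3] yaw 1.699 rp [-3.141  0.   ] turn -0.0 before-turn [-0.002  0.139  0.03 ] after-turn [-0.002  0.139  0.03 ] F [ 0.1 -1.  -0.6] open 0.22261761250912704 q6 0.18231612295045604
```

View pics/w3.png

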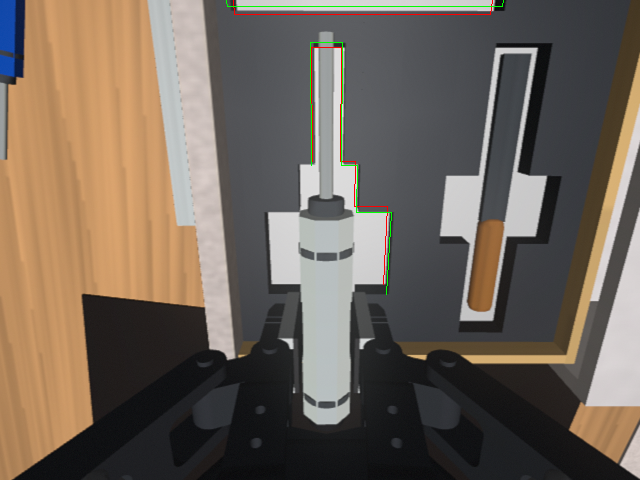

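The driver hovers right over its pocket, shaft over the channel ((326,32) against the channel at u 313–343), and the pocket model overlays the edges within 1–2 mm. I'll lower it now.

>>> drive_tool:
  deltas:
    - [0,0.05,0.5,0]
    - [0,0,1,0]
    - [0,0,1.2,0]
    - [0,0,1.2,0]
    - [0,0,1,0]
    - [0,0,0.9,0]
    - [0,0,0.6,0]
    - [0,0,0.5,0]
    - [0,0,0.3,0]
    - [0,0,0,0]
    - [0,0,0,0]
    - [0,0,0,0]

```text
clock: 8.33
eef_pos: [499.7, 162.3, 89.2]
tcp_rot: [3.141, -0.0, 1.699]
contact_force: [-0.1, 0.2, -0.5]
opening: 0.22
```

>>> drive_tool:
  deltas:
    - [0,0,0.1,0]
    - [0,0,0.1,0]
    - [0,0,0.05,0]
    - [0,0,0,0]
    - [0,0,0,0]

```text
clock: 8.75
eef_pos: [499.4, 162.2, 86.3]
tcp_rot: [3.142, 0.0, 1.699]
contact_force: [0.3, 0.4, 0.3]
opening: 0.223
```

>>> drive_tool:
  deltas:
    - [0,0,0.08,0]
    - [0,0,0,0]
    - [0,0,0,0]

```text
clock: 9.0
eef_pos: [499.4, 162.2, 85.4]
tcp_rot: [-3.142, 0.0, 1.699]
contact_force: [-0.3, 0.2, -0.5]
opening: 0.221
```

>>> drive_tool:
  deltas:
    - [0,0,0,0]
    - [0,0,0,0]
    - [0,0,0,0]
    - [0,0,0,0]
    - [0,0,0,0]
  jaw: 0.62

```text
clock: 9.42
eef_pos: [499.4, 162.2, 85.5]
tcp_rot: [3.142, 0.0, 1.699]
contact_force: [0.4, -0.7, 0.9]
opening: 0.379
```

>>> drive_tool:
  deltas:
    - [0,0,-0.2,0]
    - [0,0,-0.5,0]
    - [0,0,-1,0]
    - [0,0,-2,0]
    - [0,0,-2,0]
    - [0,0,-2,0]
    - [0,0,-2,0]
    - [0,0,-1,0]
    - [0,0,0,0]
    - [0,0,0,0]

```text
clock: 10.25
eef_pos: [499.5, 162.3, 192.9]
tcp_rot: [3.14, -0.0, 1.699]
contact_force: [-0.4, -0.9, -0.3]
opening: 0.381
```

```bash
python3 go.py 547 -356 150 0.6
python3 - <<'E'
from rig import cams
import cv2,numpy as np
from h import *
for n in('wrist','top'):
    c=cams.camera_params(n);p,d=cams.grab_frame(n);np.savez(f'pics/{n}4.npz',p=p,d=d,**c)
    if n=='wrist':cv2.imwrite('pics/w4.png',p[:,:,::-1])
E
```

```text
t 10.25 P [499.5 162.3 192.9] yaw 1.699 rp [ 3.14 -0.  ] turn 1.099 before-turn [-52.007  -1.909   4.289] after-turn [-25.346  45.453   4.289] F [-0.4 -0.9 -0.3] open 0.3811171783232891 q6 0.18320370673952413
```

View pics/w4.png

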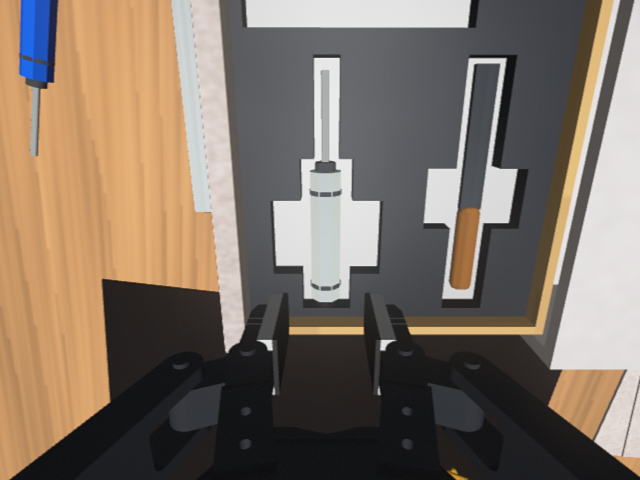

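The driver lies flat and centred in its pocket, shaft in the channel (tip (325,70), cap (325,298)). Next, the pliers.

>>> drive_tool:
  deltas:
    - [0,0,0,0.12]
    - [0,0,0,0.12]
    - [0,0,0,0.12]
    - [0,0,0,0.12]
    - [0,0,0,0.12]
    - [0,0,0,0.12]
    - [0,0,0,0.12]
    - [0,0,0,0.12]
    - [0,0,0,0.12]
    - [0,0,0,0.019]
  jaw: 0

```text
clock: 11.18
eef_pos: [498.6, 162.0, 191.1]
tcp_rot: [-3.141, 0.002, 0.594]
contact_force: [0.4, 0.5, 1.1]
opening: 1.001
```

>>> drive_tool:
  deltas:
    - [-1.2,2.2,0,0]
    - [-1.6,2.8,0,0]
    - [-1.6,2.8,0,0]
    - [-1.6,2.8,0,0]
    - [-1.6,2.8,0,0]
    - [-1.6,2.8,0,0]
    - [-1.6,2.8,0,0]
    - [-1.6,2.8,0,0]
    - [-1.6,2.8,0,0]
    - [-1.6,2.8,0,0]
    - [-1.6,2.8,0,0]
    - [-1.6,2.8,0,0]

```text
clock: 12.18
eef_pos: [529.9, -217.8, 191.4]
tcp_rot: [-3.14, 0.001, 0.603]
contact_force: [0.8, 1.3, -0.6]
opening: 0.998
```

>>> drive_tool:
  deltas:
    - [-1.6,2.8,0,0]
    - [-1.6,2.8,0,0]
    - [-1.6,2.8,0,0]
    - [-1.1,2.1,0,0]
    - [-0.6,2,0,0]
    - [0,0,0,0]
    - [0,0,0,0]
    - [0,0,0,0]

```text
clock: 12.85
eef_pos: [546.8, -355.4, 191.4]
tcp_rot: [-3.14, 0.001, 0.601]
contact_force: [-0.5, -0.2, -1.0]
opening: 1.005
```

```bash
python3 go.py 547 -356 150 0.6
python3 - <<'E'
from rig import cams
import cv2,numpy as np
from h import *
c=cams.camera_params('wrist');p,d=cams.grab_frame('wrist');np.savez('pics/w5.npz',p=p,d=d,**c);cv2.imwrite('pics/w5.png',p[:,:,::-1])
print(proj(c,[[547,-356,16]]))
E
```

```text
t 12.85 P [ 546.8 -355.4  191.4] yaw 0.601 rp [-3.14e+00  1.00e-03] turn 0.001 before-turn [-0.014  0.06   4.139] after-turn [-0.014  0.06   4.139] F [-0.5 -0.2 -1. ] open 1.005271132804542 q6 0.39056430682203247
[[324.81533974 215.98042188]]
```

View pics/w5.png

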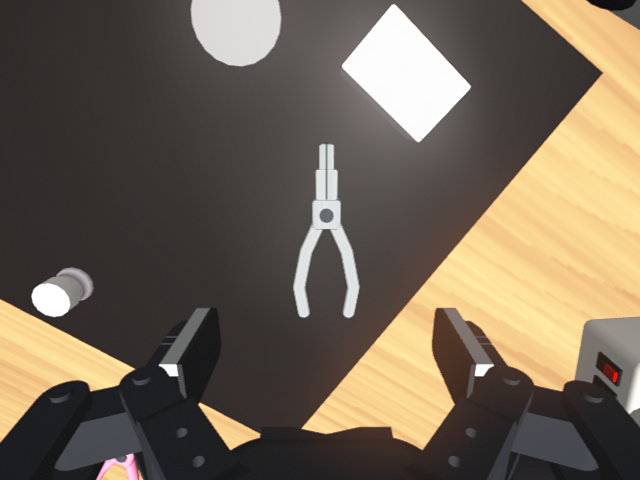

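The wrist view matches the prediction: rivet at (326,215) against (325,216), jaws straight up, handles symmetric. I'll descend and grip the box joint.

>>> drive_tool:
  deltas:
    - [0,0,1,0]
    - [0,0,2,0]
    - [0,0,2,0]
    - [0,0,2,0]
    - [0,0,2,0]
    - [0,0,2,0]
    - [0,0,2,0]
    - [0,0,1.5,0]
    - [0,0,1,0]
    - [0,0,0.5,0]
    - [0,0,0,0]
    - [0,0,0,0]

```text
clock: 13.9
eef_pos: [547.7, -356.0, 32.8]
tcp_rot: [3.141, -0.0, 0.6]
contact_force: [0.3, -0.5, 0.8]
opening: 1.003
```

```bash
python3 go.py 546.6 -355.7 20.7 0.6
```

```text
t 13.9 P [ 547.7 -356.    32.8] yaw 0.6 rp [ 3.141 -0.   ] turn 0.0 before-turn [-0.069 -0.09   1.214] after-turn [-0.069 -0.09   1.214] F [ 0.3 -0.5  0.8] open 1.002981869272954 q6 0.3917581515010922
```

>>> drive_tool:
  deltas:
    - [-0.05,-0.05,0.5,0]
    - [0,0,0.4,0]
    - [0,0,0.3,0]
    - [0,0,0,0]
    - [0,0,0,0]

```text
clock: 14.32
eef_pos: [546.6, -356.0, 20.4]
tcp_rot: [-3.141, 0.0, 0.6]
contact_force: [0.7, 0.7, -0.2]
opening: 0.998
```

>>> drive_tool:
  deltas:
    - [0,0,0,0]
    - [0,0,0,0]
    - [0,0,0,0]
    - [0,0,0,0]
    - [0,0,0,0]
    - [0,0,0,0]
    - [0,0,0,0]
    - [0,0,0,0]
    - [0,0,0,0]
    - [0,0,0,0]
  jaw: 1
  force: 60

```text
clock: 15.15
eef_pos: [546.9, -356.2, 20.8]
tcp_rot: [3.141, -0.0, 0.6]
contact_force: [-1.5, 0.2, 6.0]
opening: 0.268
```

>>> drive_tool:
  deltas:
    - [0,0,-0.5,0]
    - [0,0,-1,0]
    - [0,0,-1.5,0]
    - [0,0,-2,0]
    - [0,0,-2,0]
    - [0,0,-2,0]
    - [0,0,-2,0]
    - [0,0,-2,0]
    - [0,0,-1,0]
    - [0,0,0,0]
    - [0,0,0,0]
    - [0,0,0,0]

```text
clock: 16.15
eef_pos: [546.0, -355.6, 159.3]
tcp_rot: [-3.14, 0.001, 0.6]
contact_force: [-0.7, 0.7, -1.3]
opening: 0.26
```

```bash
python3 go.py 541 336.8 160 0.128
python3 - <<'E'
from rig import cams
import cv2,numpy as np
from h import *
c=cams.camera_params('wrist');p,d=cams.grab_frame('wrist');np.savez('pics/w6.npz',p=p,d=d,**c);cv2.imwrite('pics/w6.png',p[:,:,::-1])
E
```

```text
t 16.15 P [ 546.  -355.6  159.3] yaw 0.6 rp [-3.14e+00  1.00e-03] turn 0.472 before-turn [ 38.671 -57.436  -0.068] after-turn [ 8.3390e+00 -6.8737e+01 -6.8000e-02] F [-0.7  0.7 -1.3] open 0.2599232570382985 q6 0.39140455736846874
```

View pics/w6.png

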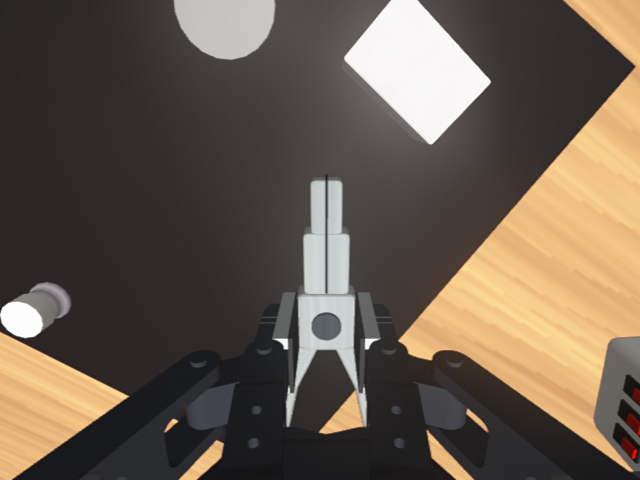

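The pliers are held square at the box joint: rivet at (326,326), jaws straight ahead, tip near (326,180).

Run:
```python
from h import *
p,d,c=load('pics/w6.npz')
P=np.array([546,-355.6]);a=.6
for uv,z in(((326.3,326),154.5),((326.5,182),152.5)):
    q=ray(c,uv,z)[0];D=q[:2]-P;print(q,D@[np.cos(a),np.sin(a)],D@[np.sin(a),-np.cos(a)],'depth',d[int(uv[1])+4,int(uv[0])-6],(c['R']@q+c['t'])[2])
```

```text
[ 547.9037227  -356.79491662  154.5       ] 0.8965094710907006 2.061129939018456 depth 148.4254 148.71032161909017
[ 595.50157074 -324.32253284  152.5       ] 58.515995747726926 2.1362817508353666 depth 133.69019 132.364340684041
```

>>> drive_tool:
  deltas:
    - [0,0,0,0.118]
    - [0,0,0,0.118]
    - [0,0,0,0.118]
    - [0,0,0,0.118]
    - [0,0,0,0]

```text
clock: 16.62
eef_pos: [546.1, -355.7, 159.0]
tcp_rot: [-3.14, 0.002, 0.122]
contact_force: [0.7, -0.3, -1.5]
opening: 0.261
```

>>> drive_tool:
  deltas:
    - [0.1,-1,0,0]
    - [0.3,-2,0,0]
    - [0.4,-2.9,0,0]
    - [0.4,-2.9,0,0]
    - [0.4,-2.9,0,0]
    - [0.4,-2.9,0,0]
    - [0.4,-2.9,0,0]
    - [0.4,-2.9,0,0]
    - [0.4,-2.9,0,0]
    - [0.4,-2.9,0,0]
    - [0.4,-2.9,0,0]
    - [0.4,-2.9,0,0]

```text
clock: 17.62
eef_pos: [548.7, -31.1, 160.0]
tcp_rot: [-3.141, 0.001, 0.132]
contact_force: [0.5, 0.1, -0.8]
opening: 0.264
```

>>> drive_tool:
  deltas:
    - [0.4,-2.9,0,0]
    - [0.4,-2.9,0,0]
    - [0.4,-2.9,0,0]
    - [0.4,-2.9,0,0]
    - [0.4,-2.9,0,0]
    - [0.4,-2.9,0,0]
    - [0.4,-2.9,0,0]
    - [0.4,-2.9,0,0]
    - [0.4,-2.9,0,0]
    - [0.3,-2.9,0,0]
    - [0,-2,0,0]
    - [0,-1.2,0,0]

```text
clock: 18.62
eef_pos: [546.0, 293.8, 159.9]
tcp_rot: [-3.141, 0.001, 0.133]
contact_force: [0.8, -1.4, -1.1]
opening: 0.26
```

>>> drive_tool:
  deltas:
    - [0,0,0,0]
    - [0,0,0,0]
    - [0,0,0,0]
    - [0,0,0,0]

```text
clock: 18.95
eef_pos: [547.1, 290.1, 160.3]
tcp_rot: [3.141, 0.001, 0.128]
contact_force: [0.4, 0.6, -1.0]
opening: 0.265
```

```bash
python3 go.py 541 336.8 160 0.128
```

```text
t 18.95 P [547.1 290.1 160.3] yaw 0.128 rp [3.141e+00 1.000e-03] turn -0.0 before-turn [-0.014 -4.709  0.034] after-turn [-0.012 -4.709  0.034] F [ 0.4  0.6 -1. ] open 0.2648395074436534 q6 1.9286507144864102
```

>>> drive_tool:
  deltas:
    - [0,-1.2,0,0]
    - [0,-1.5,0,0]
    - [0,-1.3,0,0]
    - [0,-0.7,0,0]
    - [0,0,0,0]
    - [0,0,0,0]
    - [0,0,0,0]

```text
clock: 19.53
eef_pos: [541.0, 337.8, 160.3]
tcp_rot: [3.141, 0.0, 0.128]
contact_force: [-0.8, 0.4, -0.5]
opening: 0.263
```

```bash
python3 go.py 541 336.8 86 0.128
python3 - <<'E'
from rig import cams
import cv2,numpy as np
from h import *
c=cams.camera_params('wrist');p,d=cams.grab_frame('wrist');np.savez('pics/w7.npz',p=p,d=d,**c);q=p[:,:,::-1].copy()
O2=np.array([541,336.8]);ax=np.array([np.cos(.128),np.sin(.128)]);ay=np.array([-ax[1],ax[0]])
for z,col in((66,(0,0,255)),(80,(0,255,0))):
    w=lambda x,y:np.r_[O2+x*ax+y*ay,z]
    cv2.polylines(q,[proj(c,[w(*e) for e in [(10,-40),(22,-40),(22,-16),(66,-16),(66,16),(22,16),(22,40),(10,40)]]).round().astype(int)],False,col,1)
cv2.imwrite('pics/w7.png',q)
E
```

```text
t 19.5333 P [541.  337.8 160.3] yaw 0.128 rp [3.141 0.   ] turn 0.0 before-turn [-0.015  0.104  7.43 ] after-turn [-0.015  0.104  7.43 ] F [-0.8  0.4 -0.5] open 0.26320099774958705 q6 1.9985772041387981
```

View pics/w7.png

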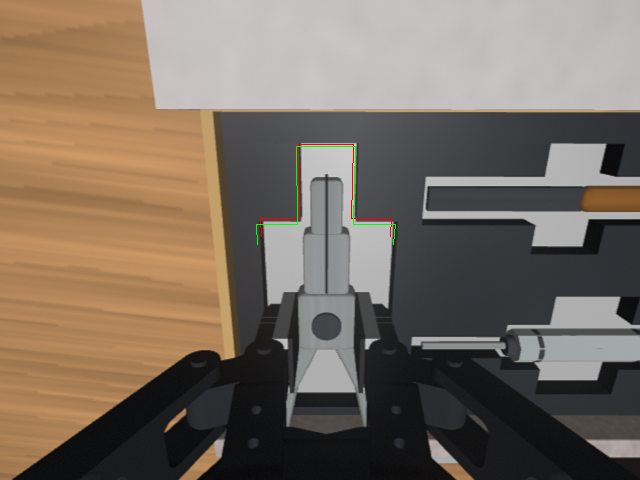

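The overlay matches the pocket's nose edges (u 297–355), and the pliers' jaws point into it, centred at u≈327. I'll lower them.

>>> drive_tool:
  deltas:
    - [0,0,0.5,0]
    - [0,0,1,0]
    - [0,0,1.2,0]
    - [0,0,1.2,0]
    - [0,0,1,0]
    - [0,0,0.9,0]
    - [0,0,0.6,0]
    - [0,0,0.5,0]
    - [0,0,0.3,0]
    - [0,0,0,0]
    - [0,0,0,0]
    - [0,0,0,0]

```text
clock: 20.58
eef_pos: [541.5, 338.1, 89.0]
tcp_rot: [-3.141, -0.001, 0.128]
contact_force: [-0.6, -0.6, 0.1]
opening: 0.264
```

>>> drive_tool:
  deltas:
    - [0,0,0.1,0]
    - [0,0,0.1,0]
    - [0,0,0.1,0]
    - [0,0,0,0]
    - [0,0,0,0]

```text
clock: 21.0
eef_pos: [541.1, 337.9, 85.4]
tcp_rot: [3.142, 0.0, 0.128]
contact_force: [0.1, -1.1, -0.5]
opening: 0.264
```

>>> drive_tool:
  deltas:
    - [0,0,0.05,0]
    - [0,0,0,0]
    - [0,0,0,0]

```text
clock: 21.25
eef_pos: [541.3, 337.9, 85.0]
tcp_rot: [-3.142, -0.0, 0.128]
contact_force: [0.0, 0.3, 0.0]
opening: 0.261
```

>>> drive_tool:
  deltas:
    - [0,0,0,0]
    - [0,0,0,0]
    - [0,0,0,0]
    - [0,0,0,0]
    - [0,0,0,0]
  jaw: 0.56

```text
clock: 21.67
eef_pos: [541.2, 337.9, 85.0]
tcp_rot: [-3.142, -0.0, 0.128]
contact_force: [0.6, -0.4, 0.9]
opening: 0.443
```

>>> drive_tool:
  deltas:
    - [0,0,-0.2,0]
    - [0,0,-0.5,0]
    - [0,0,-1,0]
    - [0,0,-2,0]
    - [0,0,-2,0]
    - [0,0,-2,0]
    - [0,0,-2,0]
    - [0,0,-1,0]
    - [0,0,0,0]
    - [0,0,0,0]

```text
clock: 22.5
eef_pos: [541.3, 338.0, 192.5]
tcp_rot: [-3.141, -0.001, 0.128]
contact_force: [-0.9, 0.1, 0.2]
opening: 0.439
```

```bash
python3 go.py 380 180 190 0.128
python3 - <<'E'
from rig import cams
import cv2,numpy as np
from h import *
c=cams.camera_params('wrist');p,d=cams.grab_frame('wrist');cv2.imwrite('pics/w8.png',p[:,:,::-1])
np.savez('pics/w8.npz',p=p,d=d,**c)
p,d=cams.grab_frame('top');c=cams.camera_params('top');np.savez('pics/top8.npz',p=p,d=d,**c)
E
```

```text
t 22.5 P [541.3 338.  192.5] yaw 0.128 rp [-3.141e+00 -1.000e-03] turn -0.0 before-turn [-18.018  13.616   0.248] after-turn [-18.02   13.614   0.248] F [-0.9  0.1  0.2] open 0.4389240970289131 q6 1.9987661711083178
```

View pics/w8.png

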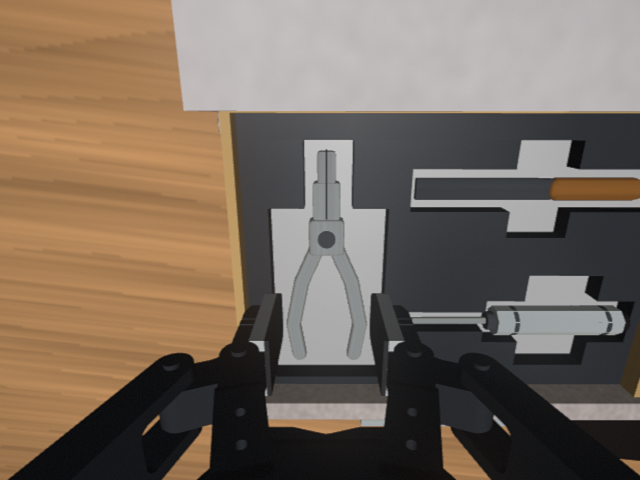

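Both tools are in their pockets: pliers with the rivet at (326,239) and the jaws in the nose (tip (326,152)), driver with its shaft in the channel. That was my last viewed picture (12). Now I'll measure the lip and check the top view numerically.

Run:
```python
from h import *
O=np.array([541,336.8]);ax=np.array([np.cos(.128),np.sin(.128)]);ay=np.array([-ax[1],ax[0]])
for n in('top0','top8'):
    p,d,c=load(f'pics/{n}.npz');q=p.astype(int)
    m=np.zeros(d.shape,bool);m[245:285,150:245]=1
    for i,s,b in blobs(m&(q[:,:,2]-q[:,:,0]>8)&(q.min(2)>120),40):
        v,u=np.nonzero(b);X=ray(c,np.c_[u,v],95)[:,:2];L=np.c_[(X-O)@ax,(X-O)@ay]
        print(n,s,'local',L.min(0).round(),L.max(0).round(),np.percentile(L,5,axis=0).round(),np.percentile(L,95,axis=0).round(),X.mean(0))
# wrist check of tools in pocket
p,d,c=load('pics/w8.npz')
for nm,uv,z in(('rivet',(326.5,239),80),('ptip',(326,152),78)):
    X=ray(c,uv,z)[0][:2]-O;print(nm,X@ax,X@ay)
p,d,c=load('pics/wrist4.npz');O=np.array([500,161.5])
for nm,uv in(('dtip',(325,70)),('dcap',(325,299))):
    X=ray(c,uv,76)[0][:2]-O;print(nm,X@ax,X@ay)
```

```text
rivet 2.4749326236878693 -0.6037751614097382
ptip 59.85879083889501 -0.28502077796420916
dtip 0.6676819094977742 104.94763538540424
dcap 0.5163763560124014 -47.8295913343456
```

```bash
python3 - <<'E'
from h import *
O=np.array([541,336.8]);ax=np.array([np.cos(.128),np.sin(.128)]);ay=np.array([-ax[1],ax[0]])
p,d,c=load('pics/top0.npz')
for x in range(-160,-115,4):
    X=np.r_[O+x*ax-85*ay,92];u,v=proj(c,X)[0];U,V=int(round(u)),int(round(v));D=d[V,U]
    W=c['R'].T@(np.array([(U-c['cx'])/c['fx']*D,(V-c['cy'])/c['fy']*D,D])-c['t'])
    print(x,X.round(1),U,V,p[V,U],'z',W[2].round(1),'locx',((W[:2]-O)@ax).round(1))
E
python3 go.py 370 230 192 0.128
```

```text
-160 [393.2 232.1  92. ] 199 276 [186 140 102] z -0.7 locx -152.4
-156 [397.1 232.6  92. ] 198 274 [193 147 107] z 0.9 locx -147.7
-152 [401.1 233.1  92. ] 198 272 [189 143 105] z -2.1 locx -142.8
-148 [405.1 233.6  92. ] 198 270 [176 136 104] z 1.6 locx -138.5
-144 [409.  234.1  92. ] 198 268 [185 183 182] z 93.6 locx -143.1
-140 [413.  234.6  92. ] 198 267 [189 192 194] z 90.6 locx -140.7
-136 [417.  235.1  92. ] 198 265 [187 190 192] z 95.5 locx -136.9
-132 [420.9 235.6  92. ] 197 263 [167 163 162] z 93.5 locx -132.2
-128 [424.9 236.2  92. ] 197 261 [201 189 188] z 102.0 locx -128.8
-124 [428.9 236.7  92. ] 197 259 [200 188 187] z 99.4 locx -124.3
-120 [432.8 237.2  92. ] 197 257 [193 182 180] z 101.8 locx -120.3
-116 [436.8 237.7  92. ] 197 256 [163 154 154] z 100.7 locx -118.0
t 22.6 P [540.6 337.5 190.9] yaw 0.128 rp [3.141e+00 2.000e-03] turn -0.0 before-turn [-18.29    8.492  -0.114] after-turn [-18.292   8.489  -0.114] F [-1.  -1.3  0.1] open 0.44211373284814 q6 1.9987669725895107
```

>>> drive_tool:
  deltas:
    - [-1,0.4,0,0]
    - [-1.8,0.9,0,0]
    - [-2,0.9,0,0]
    - [-2,0.9,0,0]
    - [-2,0.9,0,0]
    - [-2,0.9,0,0]
    - [-2,0.9,0,0]
    - [-2,0.9,0,0]
    - [-2,0.9,0,0]
    - [-1.5,0.9,0,0]
    - [0,0,0,0]
    - [0,0,0,0]
  jaw: 1

```text
clock: 23.6
eef_pos: [369.5, 229.6, 191.5]
tcp_rot: [3.141, 0.001, 0.128]
contact_force: [0.1, 0.3, 1.3]
opening: -0.0
```

>>> drive_tool:
  deltas:
    - [0,0,0.5,0]
    - [0,0,1.5,0]
    - [0,0,2,0]
    - [0,0,2,0]
    - [0,0,2,0]
    - [0,0,1,0]
    - [0,0,0.4,0]
    - [0,0,0,0]
    - [0,0,0,0]
    - [0,0,0,0]

```text
clock: 24.43
eef_pos: [371.2, 230.7, 98.5]
tcp_rot: [-3.141, -0.001, 0.128]
contact_force: [-0.0, -0.0, 1.0]
opening: 0.0
```

```bash
python3 go.py 397.1 232.6 98 0.128
```

```text
t 24.4333 P [371.2 230.7  98.5] yaw 0.128 rp [-3.141e+00 -1.000e-03] turn -0.0 before-turn [2.593 0.142 0.05 ] after-turn [2.593 0.142 0.05 ] F [-0. -0.  1.] open 0.00023112870302641748 q6 1.9956178574043832
```

Contact should come after about 2.5 cm. I'll push gently.

>>> drive_tool:
  deltas:
    - [0.5,0,0,0]
    - [0.7,0,0,0]
    - [0.5,0,0,0]
    - [0.3,0,0,0]
    - [0.3,0,0,0]
    - [0.3,0,0,0]
    - [0.3,0,0,0]
    - [0.4,0,0,0]
    - [0.5,0,0,0]
    - [0.6,0,0,0]
    - [0.7,0,0,0]
    - [0.8,0,0,0]

```text
clock: 25.43
eef_pos: [429.4, 237.6, 97.8]
tcp_rot: [3.141, 0.001, 0.128]
contact_force: [-3.1, -1.4, 0.2]
opening: 0.004
```

>>> drive_tool:
  deltas:
    - [0.9,0,0,0]
    - [0.9,0,0,0]
    - [0.9,0,0,0]
    - [0.9,0,0,0]
    - [0.9,0,0,0]
    - [0.9,0,0,0]
    - [0.9,0,0,0]
    - [0.9,0,0,0]
    - [0.9,0,0,0]
    - [0.9,0,0,0]
    - [0.9,0,0,0]
    - [0.9,0,0,0]

```text
clock: 26.43
eef_pos: [537.0, 251.7, 97.9]
tcp_rot: [3.142, 0.0, 0.128]
contact_force: [-2.8, -3.1, -1.5]
opening: -0.001
```

```bash
python3 go.py 585 257 98 0.128
```

```text
t 26.4333 P [537.  251.7  97.9] yaw 0.128 rp [3.142 0.   ] turn -0.0 before-turn [ 4.825  0.083 -0.006] after-turn [ 4.825  0.083 -0.006] F [-2.8 -3.1 -1.5] open -0.0012843138236641328 q6 1.8786930921858622
```

>>> drive_tool:
  deltas:
    - [0.7,0,0,0]
    - [0.6,0,0,0]
    - [0.5,0,0,0]
    - [0.5,0,0,0]
    - [0.5,0,0,0]
    - [0.4,0,0,0]
    - [0.3,0,0,0]
    - [0.2,0,0,0]
    - [0.2,0,0,0]

```text
clock: 27.18
eef_pos: [575.0, 256.7, 98.1]
tcp_rot: [-3.141, -0.0, 0.128]
contact_force: [-1.6, -1.1, -0.3]
opening: 0.0
```

>>> drive_tool:
  deltas:
    - [0.2,0,0,0]
    - [0.2,0,0,0]
    - [0.1,0,0,0]
    - [0.1,0,0,0]
    - [0.1,0,0,0]

```text
clock: 27.6
eef_pos: [581.9, 257.5, 98.1]
tcp_rot: [-3.141, -0.0, 0.128]
contact_force: [-1.7, 0.1, 0.4]
opening: 0.001
```

>>> drive_tool:
  deltas:
    - [0.2,0,0,0]
    - [0.2,0,0,0]
    - [0.1,0,0,0]
    - [0.1,0,0,0]

```text
clock: 27.93
eef_pos: [588.0, 258.3, 98.0]
tcp_rot: [-3.141, -0.0, 0.128]
contact_force: [-2.3, -0.2, 0.8]
opening: 0.001
```

>>> drive_tool:
  deltas:
    - [0.1,0,0,0]
    - [0.1,0,0,0]
    - [0.1,0,0,0]

```text
clock: 28.18
eef_pos: [590.8, 258.6, 98.0]
tcp_rot: [-3.142, -0.0, 0.128]
contact_force: [-2.8, -0.6, 1.6]
opening: 0.002
```

>>> drive_tool:
  deltas:
    - [0.1,0,0,0]
    - [0.1,0,0,0]
    - [0.1,0,0,0]

```text
clock: 28.43
eef_pos: [593.8, 259.0, 98.0]
tcp_rot: [-3.142, -0.0, 0.128]
contact_force: [-2.8, 1.0, 1.0]
opening: -0.003
```

>>> drive_tool:
  deltas:
    - [0.1,0,0,0]
    - [0.1,0,0,0]
    - [0.1,0,0,0]

```text
clock: 28.68
eef_pos: [596.4, 259.3, 98.0]
tcp_rot: [3.142, 0.001, 0.128]
contact_force: [-7.3, 0.6, 6.1]
opening: -0.003
```

>>> drive_tool:
  deltas:
    - [0.1,0,0,0]
    - [0.1,0,0,0]
    - [0.1,0,0,0]

```text
clock: 28.93
eef_pos: [596.6, 259.3, 97.9]
tcp_rot: [3.141, 0.007, 0.127]
contact_force: [-18.3, -0.7, 13.9]
opening: -0.001
```

>>> drive_tool:
  deltas:
    - [0.1,0,0,0]
    - [0.1,0,0,0]

```text
clock: 29.1
eef_pos: [596.7, 259.3, 97.8]
tcp_rot: [3.141, 0.011, 0.127]
contact_force: [-25.6, -0.0, 19.2]
opening: 0.003
```

The force rises sharply at x≈596.6, about 201 mm after first contact, so the drawer is at its stop. I'll back off and check.

>>> drive_tool:
  deltas:
    - [-0.3,0,0,0]
    - [-0.5,0,0,0]
    - [-1,0,0,0]
    - [-1.5,0,0,0]
    - [-2,0,0,0]
    - [-2,0,0,0]
    - [0,0,-2,0]
    - [0,0,-2.5,0]
    - [0,0,-2.5,0]
    - [-2,0,-2,0]
    - [-2.5,0,0,0]
    - [-2.5,0,0,0]

```text
clock: 30.1
eef_pos: [460.1, 241.9, 189.4]
tcp_rot: [-3.14, -0.004, 0.127]
contact_force: [-0.4, -0.3, 0.0]
opening: -0.003
```

>>> drive_tool:
  deltas:
    - [-2.5,2,0,0]
    - [-2.5,2.5,0,0]
    - [-2,2.5,0,0]
    - [0,3,0,0]
    - [0,3,0,0]
    - [0,2.5,0,0]
    - [0,2.5,0,0]
    - [0,2,0,0]
    - [0,0,0,0]
    - [0,0,0,0]

```text
clock: 30.93
eef_pos: [416.0, 33.7, 188.1]
tcp_rot: [3.141, -0.001, 0.125]
contact_force: [-1.2, 0.4, 0.1]
opening: -0.003
```

Run:
```python
from rig import r,cams
from h import *
O=np.array([541,336.8]);ax=np.array([np.cos(.128),np.sin(.128)]);ay=np.array([-ax[1],ax[0]])
s=r.sense();print(s['eef_pos'],s['contact_force'],s['clock'])
c=cams.camera_params('top');p,d=cams.grab_frame('top');np.savez('pics/top9.npz',p=p,d=d,**c)
for n in('top0','top9'):
  p,d,c=load(f'pics/{n}.npz');vv,uu=np.mgrid[0:480,0:640]
  W=np.stack([(uu-c['cx'])/c['fx']*d,(vv-c['cy'])/c['fy']*d,d],-1)-c['t'];W=W@c['R']
  lx=(W[...,:2]-O)@ax;ly=(W[...,:2]-O)@ay
  for y0 in(-40,-85,-130):
    b=(abs(ly-y0)<6)&(d>0)&(abs(W[...,2]-92)<5)&(lx>-170)&(lx<120)
    t=(abs(ly-y0)<6)&(d>0)&(W[...,2]>112)&(W[...,2]<120)&(lx<200)
    print(n,y0,'lip z~92 lx',np.percentile(lx[b],[3,50]).round(1) if b.any() else None,'unit top begins',np.percentile(lx[t],1).round(1) if t.any() else None)
a,_,_=load('pics/top0.npz');b,_,_=load('pics/top9.npz')
D=np.abs(a.astype(int)-b).max(2)>50
for i,st,m in blobs(D,25):print('changed',st)
```

```text
[415.95587766  33.65631797 188.07095048] [-1.20036465  0.37389053  0.11791746] 30.9333
top0 -40 lip z~92 lx [-143.8 -134.8] unit top begins 85.1
top0 -85 lip z~92 lx [-142.6 -134.5] unit top begins 85.0
top0 -130 lip z~92 lx [-143.8 -135.4] unit top begins 83.7
top9 -40 lip z~92 lx [56.6 63.3] unit top begins 84.2
top9 -85 lip z~92 lx [56.8 62.8] unit top begins 84.4
top9 -130 lip z~92 lx [56.8 64.6] unit top begins 84.3
changed [  117   157   214   323 24813]
changed [446 194  51  63 659]
changed [324 212  40  15 377]
changed [279 273  16   6  35]
changed [ 239  351   60   41 1602]
changed [235 394  64  10 422]
changed [238 411  27   8 111]
changed [ 253  413  102   67 2327]
changed [330 420   4  11  28]
changed [220 425  36  39 733]
changed [297 452  55  28 576]
changed [350 460  16  20 199]
changed [229 471  18   2  32]
changed [286 477  28   3  63]
```

Shut is confirmed: the lip's outer edge is 27.5 mm ahead of the unit's top, against 27 mm nominal. No bystander appears among the changed areas.

```bash
python3 -c "
from rig import job
print(job.sign_off())"
```

```text
the job is handed in; nothing more can be done
None
```

Both tools are in their pockets, the drawer is pushed shut, and I handed the job in at about 31 s on the robot's clock. No verdict was reported.

**Tools in their pockets:** I checked both with the wrist camera before shutting the drawer. I could not see them again once it was shut.

| Tool | Where it ended up |
|---|---|
| Pliers | Rivet within about 2.5 mm of its place, jaw tips at x ≈ 60 mm, in the nose |
| Screwdriver | Axis within about 1 mm of the pocket's middle line, shaft tip at y ≈ 105 mm, in the channel |

**Drawer:** I pushed the lip at about 0.1 m/s, slowing to about 12 mm/s near the end. It travelled about 201 mm, then the push force rose from 3–4 N to about 26 N at the stop. The lip then stood 27.5 mm ahead of the unit's top edge, against 27 mm when shut.

**Other things on the bench:** comparing the top camera before and after showed changes only at the drawer, at the arm, where the two tools had lain, and in one small spot at the mat's near-left edge (about pixel (285,276)). That spot holds none of the bystanders; I did not look into it further.

**Checks that failed or disagreed:** one attempt to find the lip by colour found nothing, so I measured it from depth instead. The wrist camera also put held tools 1.5–2 mm to one side of the gripper's centre; I allowed for that when placing them.

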